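# Turn the red-lidded sprouting box over to drain

### The arm

A 6-joint arm with a two-finger parallel gripper is mounted at the origin on the work surface. World frame = base frame: x ahead of the robot, y to its left, z up, the work surface at z = 0. Lengths are in mm, angles in rad, forces in N, time in s.
With the tool pointing down it reaches from about 275 to 850 mm from the base axis. Payload 5.2 kg.
Tool frame: the origin (TCP) lies at the very end of the fingers, on their centre line; the grasp point (between the pads) lies 19 mm behind it; z points along the fingers, x is the direction in which the jaws open and shut, and the axes are right-handed (so a half turn about z gives the same grasp; the last joint's range is limited). The gripper opens to 85 mm and grips with 20 to 120 N. Pads are 22 mm wide; open, the fingers measure 114 mm over their backs; the gripper's body (76 mm by 85 mm) begins 54 mm behind the grasp point. The pads swing forward as they close: fully open they stand 13 mm farther back than shut.
Start: joints at [-1.385, 0.259, 1.535, -0, 1.348, -0.203], TCP at [208.514, -508.947, 231.31] pointing down, gripper open.
Joint ranges: [-3.14, 3.14], [-0.91, 2.08], [0.19, 2.58], [-1.22, 4.36], [0.22, 2.71], [-3.12, 3.12]. Speed limits (rad/s): [2.57, 2.57, 3.14, 3.14, 3.14, 3.14].

### API

Orientations are given as a 3x3 rotation matrix whose columns are the frame's x, y, z axes.
In Python, from bench import env, viewer gives the robot as it stands. The module is installed in compiled form; this text tells all that it offers. Calls block until the motion is done:
- env.goto(position, orientation): joint-space move of the TCP to a pose.
- env.move_l(position, ori=None, rate=150, force_limit=None): straight line of the TCP; ori=None keeps the orientation; rate is the mean speed in mm/s. With force_limit (N) it stops when the force on the tool has changed by that much, and returns True; else False.
- env.move_joints(angles): joint-space move.
- env.move_gripper(opening, force=None): finger opening in mm; force is the grip in N (None keeps the last); returns when the fingers have stopped.
- env.wait(seconds).
- env.ik(position, orientation): joint angles nearest the present ones, or None.
- env.read_state(): the state.
- viewer.get_image(name): name is "scene" or "top" or "wrist"; returns the picture (420x560x3 uint8, blue, green, red); there is no depth.
- viewer.calibration(name): a dict with "fx", "fy", "cx", "cy" (pixels), "D" ([k1, k2, p1, p2, k3] as OpenCV has them; the pictures are not rectified), "eye" and "rotation" of the camera in the world. Camera axes: x right, y up, looking along -z (the intrinsics and any distortion apply to the point x, -y, -z); pixel columns grow to the right and rows downward; lengths in mm; the calibration is good to about 2 mm. A picture is of the moment at which its call begins: read the wrist's pose just before it. calibration takes no time and is no camera call; for the wrist camera it gives the pose at the moment of the call.
A pose or a line that the arm cannot do raises env.PlanningError and nothing moves.
- env.close_job(): hands the job in, once; it reports no verdict.
The state is a dict: "clock": time; "joints": joint angles; "dq": joint speeds; "effort": joint torques, N m; "tcp_pos": TCP position; "eef_rot": TCP orientation; "ft_force": force on the tool from outside, world axes, zero at the start; "wrist_torque": the same for the moment, N m; "width": finger opening in mm.
Only numpy, scipy, OpenCV 4.12 (cv2) and the standard library are available. Lean on these libraries where they do the work, as an engineer would, in place of code of your own. Each camera call takes 0.05 s, during which the arm holds its last target.

### The job

The seed-sprouting box with the red lid has been rinsed and must now drain through its lid: turn it over and leave it lying lid-down in the V of the empty draining stand, centred and settled on the slats. The lid is only laid on, so keep it pinched shut the whole way. Leave the blue-lidded box alone.

Things in the scene. Friction and masses are not known exactly. Their poses are not given: they have to be found in the camera images.
- sprout_box: White tub under the red lid, 70 (x) x 110 (y) x 42 mm (z), 50 thick with lid, 0.2-0.4 kg. Origin: centre of underside; z to the lid. Starts in a stand like drain_stand, underside on its -x slope, +x side on its +x slope: tub's z points 45 deg up, x 45 deg down, both to the robot's left; -x side free. To pinch lid and underside reach in along its x, one finger over the lid, one between slats.
- sprout_lid: Red lid with black slots, loose: plate 69 x 109 x 8 mm lying flush on the tub's rim; a 7 mm deep plug under it enters the mouth with 1.7 mm of play all round. Origin: centre of the plate's underside, 42 mm along z from the tub's origin when shut; axes as the tub's.
- drain_stand: The empty one of three like fixed wood stands. Origin: base centre on the table; z up, x to the robot's left within 25 deg. Slats form a V of 45 deg slopes, bottom line along y, 50 mm up; the -x slope is 64 mm long, the +x one 48. 2 slats of 12 mm a slope, 76 mm gap for a finger. Drained: lid on the -x slope, tub's +x side on the other (half turn about tub's x); tub origin at x 11, z 110 mm.
- other_box: Bystander: a like box of the same size with a blue lid (fixed on), lying lid-up in the third stand. Origin: centre of its underside; z towards its lid.
There are look-alikes about, which are no part of the job. Leave any pink look-alike of the sprout_box alone.

How it is judged (in metres and radians):
At the end, for the whole second after the job is handed in: Box at rest lid-down in the draining stand: its z 45 deg below level (+-11), its y within 11 deg of the stand's y, its origin 95-125 mm above the stand's origin, within 28 mm of it in the stand's x, 20 mm in its y. Lid shut within 6 mm; blue-lidded box moved under 20 mm (angle between sprout_box's own z axis and vertical between 2.16 and 2.55 rad and angle between the y axis of sprout_box and the y axis of drain_stand, either way round below 0.2 rad and x of sprout_box in the frame of drain_stand between -0.028 and 0.028 m and y of sprout_box in the frame of drain_stand between -0.02 and 0.02 m and z of sprout_box in the frame of drain_stand between 0.095 and 0.125 m and z of sprout_lid in the frame of sprout_box below 0.048 m and distance between sprout_lid and sprout_box below 0.048 m and linear speed of each of sprout_box, sprout_lid below 0.02 m/s and distance of other_box from where it was at the start of the episode below 0.02 m); the robot touches nothing.
It fails at once if the red lid comes open or off (more than 12 mm from shut) (distance between sprout_lid and sprout_box above 0.054 m).
It fails at once if the blue-lidded box is moved by more than 20 mm (distance of other_box from where it was at the start of the episode above 0.02 m).
It also fails if it takes over 48 s, if anything falls off the work surface, if the arm or the gripper's body presses on something with over 40 N, if the wrist force passes 120 N, or if a joint passes its speed limit or range.

## Working session

There is one attempt and no reset: what is moved stays moved. The work goes in short steps, each a Python script; the robot and the scene stay as the last script left them, time stands still between calls to the robot, and variables do not carry over. Pictures are saved under pics/ and viewed, and the job is handed in when it is done.

```bash
mkdir -p pics; python3 - <<'E'
from bench import env, viewer
import cv2
for n in ("scene","top"):
    cv2.imwrite(f"pics/{n}0.png",viewer.get_image(n))
    c=viewer.calibration(n); print(n,c)
s=env.read_state();print(s["clock"],s["tcp_pos"],s["eef_rot"],s["width"])
E
```

```text
scene {'fx': 479.6916275653079, 'fy': 479.6916275653079, 'cx': 277.414820448282, 'cy': 209.1437557184233, 'D': array([0.05439603, 0.        , 0.        , 0.        , 0.        ]), 'eye': array([ 927.29711271, -448.51231417,  761.91135281]), 'rotation': array([[ 0.68744888, -0.53661871,  0.48934078],
       [ 0.72621961,  0.50389534, -0.4676479 ],
       [ 0.00437208,  0.6768529 ,  0.73610532]])}
top {'fx': 417.3274606670731, 'fy': 417.3274606670731, 'cx': 279.4706218828033, 'cy': 215.42985316394152, 'D': array([-0.10797681,  0.        ,  0.        ,  0.        ,  0.        ]), 'eye': array([365.67682812,   4.37205085, 922.84360135]), 'rotation': array([[ 0.00109222,  0.98899995, -0.14791183],
       [-0.99974626,  0.00440784,  0.02209028],
       [ 0.02249926,  0.14785017,  0.98875382]])}
0.1 [ 208.42658093 -508.46219369  230.5675735 ] [[ 3.79050410e-01 -9.25375980e-01 -2.85650031e-04]
 [-9.25374625e-01 -3.79050356e-01  1.62198654e-03]
 [-1.60922313e-03 -3.50481372e-04 -9.99998644e-01]] 84.97046404797864
```

View pics/scene0.png

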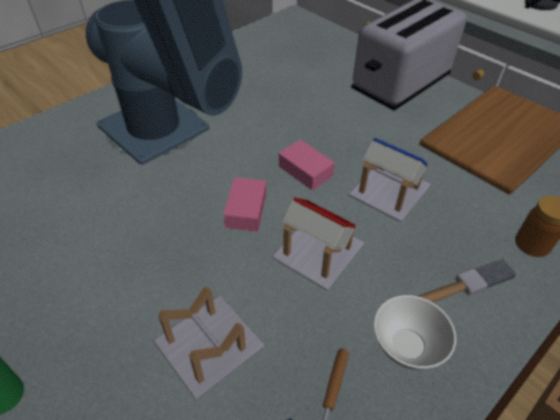

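View pics/top0.png

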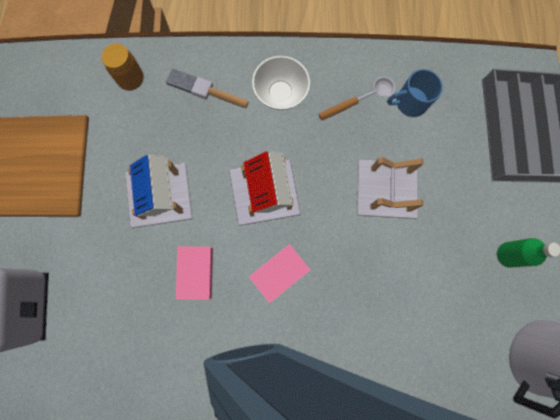

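The red-lidded box is at top (266,183), the blue one at (152,187) and the empty stand at (390,188). The pink blocks at (194,272) and (280,273) are look-alikes and stay put. I'll enlarge the crops to confirm.

```bash
python3 - <<'E'
import cv2,numpy as np
t=cv2.imread("pics/top0.png");s=cv2.imread("pics/scene0.png")
a=cv2.resize(t[140:230,220:310],None,fx=4.4,fy=4.4,interpolation=cv2.INTER_CUBIC)
b=cv2.resize(t[140:230,345:435],None,fx=4.4,fy=4.4,interpolation=cv2.INTER_CUBIC)
cv2.imwrite("pics/crop1.png",np.hstack([a,b]))
a=cv2.resize(s[190:290,265:375],None,fx=3.6,fy=3.6,interpolation=cv2.INTER_CUBIC)
b=cv2.resize(s[285:395,150:270],None,fx=3.27,fy=3.27,interpolation=cv2.INTER_CUBIC)
cv2.imwrite("pics/crop2.png",np.hstack([a[:359],b[:359]]))
E
```

```text
(no output)
```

View pics/crop1.png

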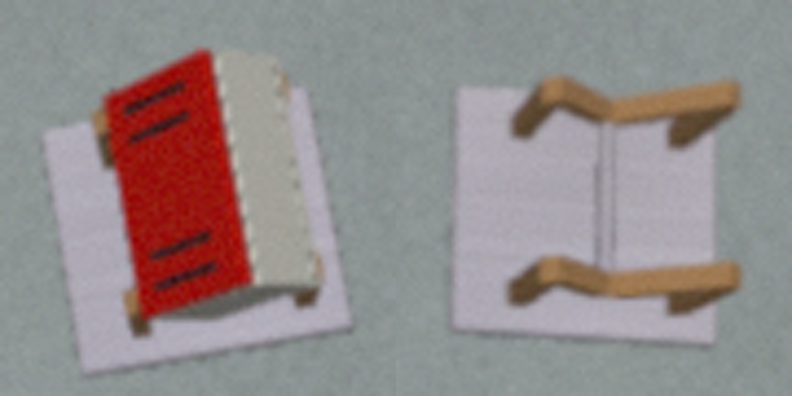

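View pics/crop2.png

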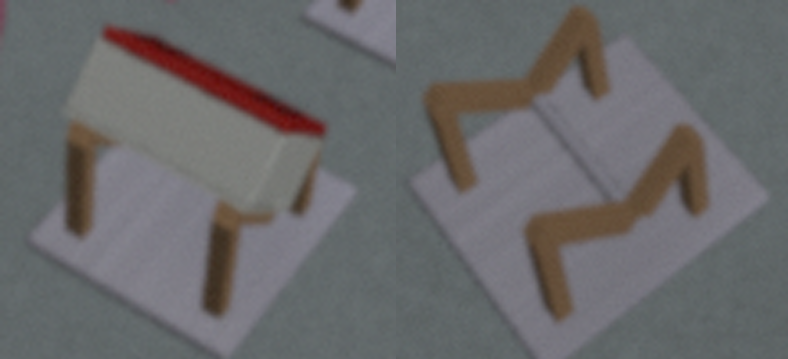

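Crops confirm it: the red lid with black slots is on a white tub (top 266,183), and the empty stand is at top (390,188) with its long slope on the image right (the robot's right). Next I measure with masks and rays.

```bash
cat > h.py <<'E'
import cv2,numpy as np
from bench import env, viewer
def ray(n,px,c=None):
    c=c or viewer.calibration(n)
    K=np.array([[c["fx"],0,c["cx"]],[0,c["fy"],c["cy"]],[0,0,1]])
    p=cv2.undistortPoints(np.array(px,float).reshape(-1,1,2),K,np.array(c["D"])).reshape(-1,2)
    d=np.c_[p[:,0],-p[:,1],-np.ones(len(p))]@np.array(c["rotation"]).T
    return np.array(c["eye"]),d/np.linalg.norm(d,axis=1,keepdims=True)
def onz(n,px,z):
    e,d=ray(n,px); z=np.broadcast_to(z,(len(d),)); return e+d*((z-e[2])/d[:,2])[:,None]
def tri(p1,p2):
    out=[]
    e1,d1=ray("top",p1);e2,d2=ray("scene",p2)
    for a,b in zip(d1,d2):
        A=np.c_[a,-b];t=np.linalg.lstsq(A,e2-e1,rcond=None)[0]
        q=e1+a*t[0];r=e2+b*t[1];out.append(np.r_[(q+r)/2,np.linalg.norm(q-r)])
    return np.array(out)
E
python3 - <<'E'
from h import *
np.set_printoptions(precision=1,suppress=True)
t=cv2.imread("pics/top0.png");s=cv2.imread("pics/scene0.png")
def big(m,roi):
    x0,y0,x1,y1=roi;k=np.zeros_like(m);k[y0:y1,x0:x1]=m[y0:y1,x0:x1]
    cs,_=cv2.findContours(k,cv2.RETR_EXTERNAL,cv2.CHAIN_APPROX_NONE);return max(cs,key=cv2.contourArea)
b,g,r=[t[:,:,i].astype(int) for i in range(3)]
red=((r>g+60)&(r>b+60)).astype(np.uint8)*255
red=cv2.morphologyEx(red,cv2.MORPH_CLOSE,np.ones((5,5)))
c=big(red,(230,140,310,230))
q=cv2.approxPolyDP(cv2.convexHull(c),4,True).reshape(-1,2);print("red quad",q.tolist())
# plates: lilac: r>g by some, low sat, bright
for nm,im,rois in (("top",t,[(220,150,310,230),(350,150,430,225)]),("scene",s,[(270,215,370,290),(150,290,270,395)])):
    hsv=cv2.cvtColor(im,cv2.COLOR_BGR2HSV); 
    B,G,R=[im[:,:,i].astype(int) for i in range(3)]
    m=((B-G>4)&(R-G>0)&(G>100)).astype(np.uint8)*255
    m=cv2.morphologyEx(m,cv2.MORPH_OPEN,np.ones((3,3)))
    cv2.imwrite(f"pics/m_{nm}.png",m)
    for roi in rois:
        c=big(m,roi);h=cv2.convexHull(c)
        print(nm,roi,cv2.contourArea(c),cv2.approxPolyDP(h,4,True).reshape(-1,2).tolist())
        for z in (0,8):
            P=onz(nm,h.reshape(-1,2),z)[:,:2].astype(np.float32)
            print(z,cv2.minAreaRect(P))
E
```

```text
red quad [[266, 151], [276, 203], [252, 212], [244, 162]]
top (220, 150, 310, 230) 1200.0 [[289, 160], [299, 213], [239, 224], [230, 170]]
0 ((557.8547973632812, 18.579620361328125), (129.64334106445312, 139.71743774414062), 10.821332931518555)
8 ((556.1887817382812, 18.456459045410156), (128.51947021484375, 138.5062255859375), 10.821328163146973)
top (350, 150, 430, 225) 2332.5 [[358, 161], [417, 170], [416, 217], [358, 214]]
0 ((566.816162109375, -263.4859313964844), (139.3690643310547, 128.2200164794922), 86.96934509277344)
8 ((565.072509765625, -261.1639099121094), (138.16094970703125, 127.10848999023438), 86.96932983398438)
scene (270, 215, 370, 290) 213.5 [[319, 256], [330, 278], [327, 287], [310, 275]]
0 ((594.0750732421875, -20.31979751586914), (34.75853729248047, 72.6301040649414), 61.486549377441406)
8 ((597.5739135742188, -24.81580352783203), (34.39358139038086, 71.86743927001953), 61.4865837097168)
scene (150, 290, 270, 395) 524.5 [[259, 340], [260, 347], [234, 368], [218, 371], [206, 363], [246, 328]]
0 ((609.499755859375, -242.81478881835938), (92.44477081298828, 43.33965301513672), 89.0657958984375)
8 ((612.8366088867188, -244.97457885742188), (91.47409057617188, 42.88459014892578), 89.06580352783203)
```

```bash
python3 - <<'E'
import cv2,numpy as np
a=cv2.imread("pics/m_top.png");b=cv2.imread("pics/m_scene.png")
cv2.imwrite("pics/mm.png",np.hstack([cv2.resize(a[140:240,120:440],(800,250)) ] ) if 0 else np.vstack([cv2.resize(a[140:240,120:440],(800,250)),cv2.resize(b[180:400,130:450],(800,350))[:350]]))
E
```

```text
(no output)
```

View pics/mm.png

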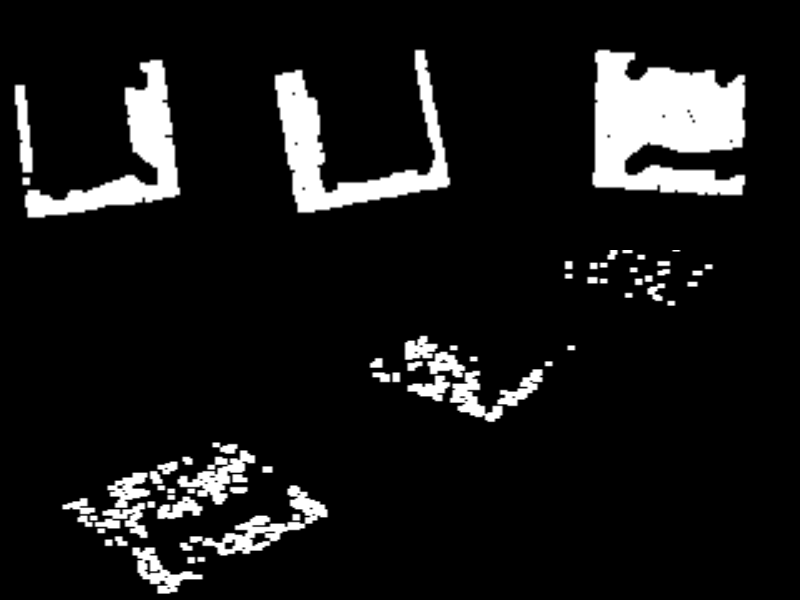

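Top masks for the plates are clean (about 130 x 139 mm each). Now I check these with the lid corners and the slat ends against their known heights.

```bash
python3 - <<'E'
from h import *
np.set_printoptions(precision=1,suppress=True)
S={"red":((557.2,18.5),100.8),"drain":((566.2,-262.5),87.0)}
def fr(k):
    (x,y),a=S[k];a=np.radians(a);X=np.array([np.cos(a),np.sin(a),0]);Z=np.array([0,0,1.]);Y=np.cross(Z,X)
    return np.array([x,y,0]),np.c_[X,Y,Z]
P=onz("top",[[266.5,151],[277,203.5],[252,212.5],[243.5,162]],[134.9,134.9,85.4,85.4])
o,R=fr("red");print("lid corners in world\n",P,"\nin stand (expect x -14,-14,35,35; y +-54.5)\n",(P-o)@R)
# drain slat ends: crop1 right: px=345+(u-396)/4.4, 140+v/4.4
f=lambda u,v:[345+(u-396)/4.4,140+v/4.4]
pts=[f(738,90),f(738,272),f(553,83),f(553,262),f(608,115),f(605,285)]
Z=[95,95,84,84,50,50]
P=onz("top",pts,Z);o,R=fr("drain");print("drain slats in stand (x -45,-45,34,34,0,0; y+-44)\n",(P-o)@R)
for k in S: 
    o,R=fr(k); print(k)
    for (c) in [(-45,-44,95),(34,44,84)]:
        pass
E
```

```text
lid corners in world
 [[611.   12.3 134.9]
 [506.7  -8.5 134.9]
 [496.7  41.4  85.4]
 [602.5  60.3  85.4]] 
in stand (expect x -14,-14,35,35; y +-54.5)
 [[-16.2 -51.7 134.9]
 [-17.   54.7 134.9]
 [ 33.9  55.1  85.4]
 [ 32.6 -52.3  85.4]]
drain slats in stand (x -45,-45,34,34,0,0; y+-44)
 [[-49.5 -43.8  95. ]
 [-49.1  44.5  95. ]
 [ 37.5 -44.4  84. ]
 [ 36.4  42.8  84. ]
 [  0.6 -40.3  50. ]
 [  1.4  45.8  50. ]]
red
drain
```

Lid corners and slat ends agree with expectation within about 3 mm, and the box is centred in its stand. Planning the grasp: the tool goes along the tub's x, and the drained pose is the same gripper pose in the other stand with a half roll.

```bash
cat >> h.py <<'E'
S={"red":((557.2,18),100.8),"drain":((566.2,-262.5),87.0)}
r2=np.sqrt(.5)
def fr(k):
    (x,y),a=S[k];a=np.radians(a);X=np.array([np.cos(a),np.sin(a),0]);Z=np.array([0,0,1.]);Y=np.cross(Z,X)
    return np.array([x,y,0]),np.c_[X,Y,Z]
U=np.array([r2,0,r2]);V=np.array([-r2,0,r2])
def pose(k,v,u=25,y=0,sgn=1,up=0):
    o,R=fr(k); p=o+R@(np.array([0,y,50+up])+u*U+v*V)
    z=R@(-V);x=sgn*(R@U); return p,np.c_[x,np.cross(z,x),z]
E
python3 - <<'E'
from h import *
np.set_printoptions(precision=2,suppress=True)
for k in S:
  for sg in (1,-1):
    for v,up in ((20,0),(150,0),(20,120)):
        p,R=pose(k,v,sgn=sg,up=up);print(k,sg,v,up,p,env.ik(p,R))
E
```

```text
red 1 20 0 [556.54  21.47  81.82] [-0.53  0.67  1.55  0.56  1.51 -2.5 ]
red 1 150 0 [573.76 -68.82 173.74] [-0.63  0.64  1.34  0.52  1.76 -2.45]
red 1 20 120 [556.54  21.47 201.82] [-0.53  0.53  1.46  0.57  1.7  -2.38]
red -1 20 0 [556.54  21.47  81.82] [-0.53  0.67  1.55  0.56  1.51  0.64]
red -1 150 0 [573.76 -68.82 173.74] [-0.63  0.64  1.34  0.52  1.76  0.69]
red -1 20 120 [556.54  21.47 201.82] [-0.53  0.53  1.46  0.57  1.7   0.77]
drain 1 20 0 [ 566.39 -258.97   81.82] [-0.89  0.83  1.22  0.5   1.71 -2.5 ]
drain 1 150 0 [ 561.57 -350.77  173.74] [-0.97  0.85  0.93  0.49  1.98 -2.43]
drain 1 20 120 [ 566.39 -258.97  201.82] [-0.89  0.71  1.13  0.52  1.89 -2.4 ]
drain -1 20 0 [ 566.39 -258.97   81.82] [-0.89  0.83  1.22  0.5   1.71  0.64]
drain -1 150 0 [ 561.57 -350.77  173.74] [-0.97  0.85  0.93  0.49  1.98  0.71]
drain -1 20 120 [ 566.39 -258.97  201.82] [-0.89  0.71  1.13  0.52  1.89  0.74]
```

```bash
python3 - <<'E'
from h import *
np.set_printoptions(precision=2,suppress=True)
p,R=pose("red",150,sgn=-1,up=60);env.goto(p,R)
p,R=pose("red",135,sgn=-1);env.goto(p,R)
s=env.read_state();print(s["clock"],s["tcp_pos"],p,s["joints"],s["ft_force"])
c=viewer.calibration("wrist");cv2.imwrite("pics/w1.png",viewer.get_image("wrist"));cv2.imwrite("pics/s1.png",viewer.get_image("scene"));cv2.imwrite("pics/t1.png",viewer.get_image("top"))
# project expected points into wrist image
o,Rs=fr("red")
def proj(P):
    q=(P-c["eye"])@c["rotation"];K=np.array([[c["fx"],0,c["cx"]],[0,c["fy"],c["cy"]],[0,0,1]])
    return cv2.projectPoints(q*[1,-1,-1],np.zeros(3),np.zeros(3),K,np.array(c["D"]))[0].reshape(-1,2)
pts=[o+Rs@(np.array([0,y,50])+u*U+v*V) for y in(-55,55) for u in (0,42,50) for v in (70,)]
print(proj(np.array(pts)))
E
```

```text
2.5167 [571.37 -58.65 163.43] [571.77 -58.4  163.14] [-0.62  0.64  1.37  0.52  1.74  0.69] [ 0.1  -0.5  -0.08]
[[321.72 143.57]
 [255.79 143.67]
 [243.26 143.73]
 [316.54 294.74]
 [259.84 294.8 ]
 [249.06 294.77]]
```

View pics/w1.png

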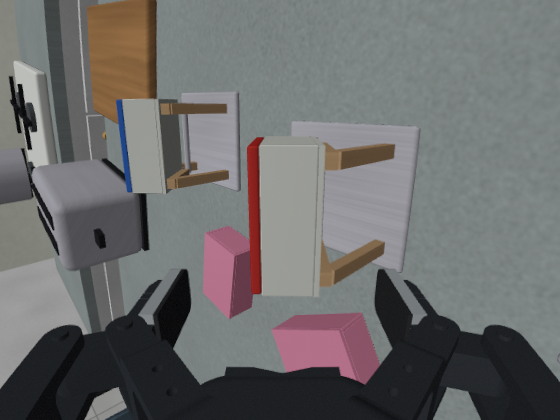

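View pics/s1.png

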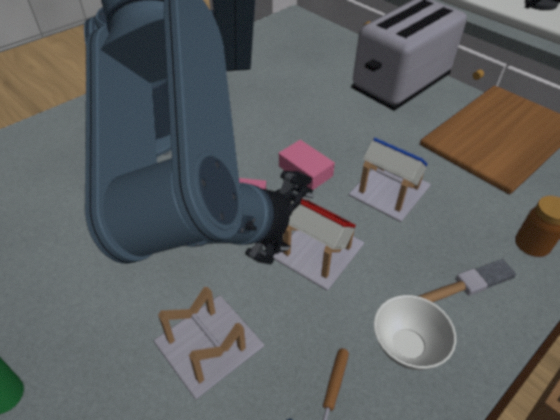

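The wrist view shows the tub's free side at columns 249-323 and rows 139-295. Prediction was 243-322 and 143-295, so it fits within about 2 mm. I'll shift 1.5 mm towards the underside and go in.

```bash
python3 - <<'E'
from h import *
np.set_printoptions(precision=2,suppress=True)
p,R=pose("red",20,u=23.5,y=0,sgn=-1)
print(env.move_l(p,R,rate=70,force_limit=8))
s=env.read_state();print(s["clock"],s["tcp_pos"],p,s["ft_force"])
cv2.imwrite("pics/w2.png",viewer.get_image("wrist"));cv2.imwrite("pics/s2.png",viewer.get_image("scene"))
E
```

```text
False
4.4583 [556.98  20.08  80.98] [556.74  20.43  80.76] [ 0.34 -0.35  0.21]
```

View pics/w2.png

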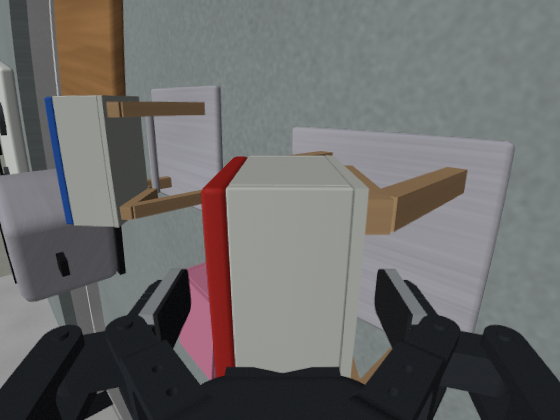

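View pics/s2.png

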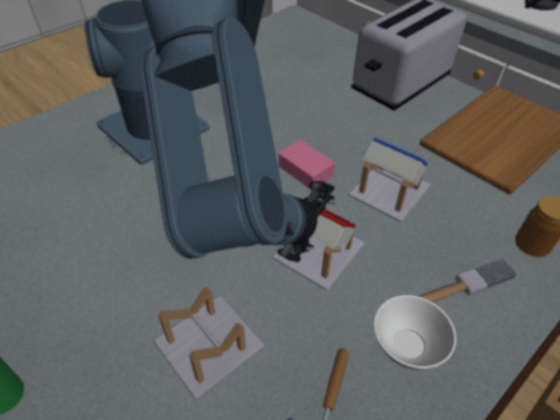

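Free on all sides: lid edge at column 207, underside at 362, fingers outside at 190 and 378. Gripping and lifting a little.

```bash
python3 - <<'E'
from h import *
np.set_printoptions(precision=2,suppress=True)
env.move_gripper(56,force=25);s=env.read_state();print(s["width"],s["ft_force"])
env.move_gripper(40,force=25);s=env.read_state();print(s["width"],s["ft_force"])
env.move_gripper(40,force=70);s=env.read_state();print(s["clock"],s["width"],s["ft_force"])
p=s["tcp_pos"]+[0,0,25]
env.move_l(p,rate=50);env.wait(.2);s=env.read_state();print(s["clock"],s["width"],s["ft_force"],s["wrist_torque"])
cv2.imwrite("pics/w3.png",viewer.get_image("wrist"));cv2.imwrite("pics/s3.png",viewer.get_image("scene"))
E
```

```text
55.79949363012262 [ 0.12 -0.18 -1.16]
50.403803460140786 [-0.83 -1.33  0.91]
5.4 48.83335077886882 [-0.25 -1.91  3.49]
6.2583 49.24473478264365 [ 0.35  0.03 -2.8 ] [-0.57 -0.08 -0.03]
```

View pics/w3.png

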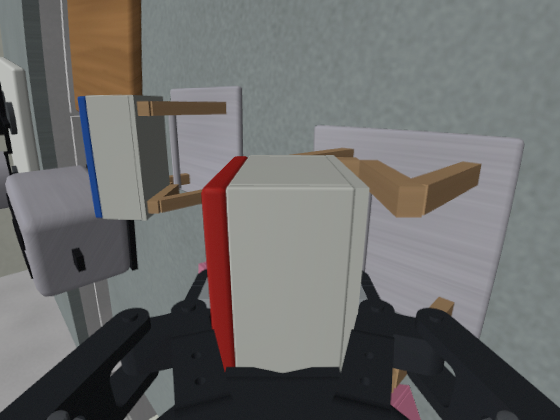

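View pics/s3.png

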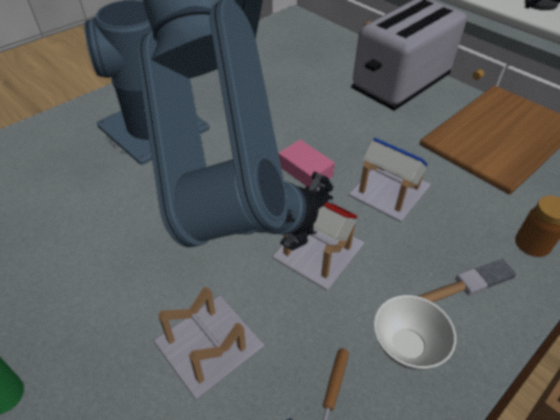

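Held, at width 49 mm and weight about 2.8 N, with the lid flush (red edge unbroken at columns 207-235). Now up, across, roll half a turn with the last joint, and hover over the drain stand.

```bash
python3 - <<'E'
from h import *
np.set_printoptions(precision=2,suppress=True)
s=env.read_state();env.move_l(s["tcp_pos"]+[0,0,135],rate=120)
p,R=pose("drain",20,sgn=-1,up=160);env.goto(p,R)
q=np.array(env.read_state()["joints"])
for i in range(2):
    q[5]-=np.pi/2;env.move_joints(q)
p,R=pose("drain",20,sgn=1,up=90);q2=env.ik(p,R);print(q,q2)
env.goto(p,R);env.wait(.2)
s=env.read_state();print(s["clock"],s["tcp_pos"],p,s["width"],s["ft_force"])
cv2.imwrite("pics/w4.png",viewer.get_image("wrist"));cv2.imwrite("pics/s4.png",viewer.get_image("scene"));cv2.imwrite("pics/t4.png",viewer.get_image("top"))
E
```

```text
[-0.89  0.68  1.09  0.54  1.96 -2.36] [-0.89  0.74  1.16  0.51  1.84 -2.43]
12.1 [ 567.17 -259.63  174.12] [ 566.39 -258.97  171.82] 48.968060784352936 [ 0.38  0.1  -1.46]
```

View pics/w4.png

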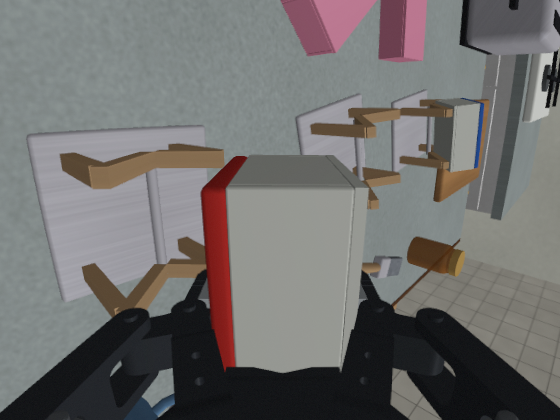

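View pics/s4.png

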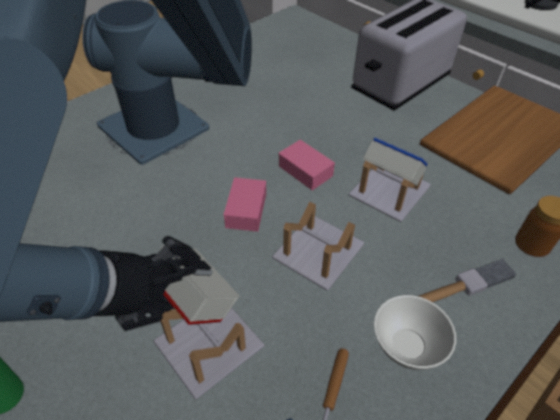

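Rolled over with the lid still flush (red edge columns 207-240) and lying above the empty V. Lowering with a force stop.

```bash
python3 - <<'E'
from h import *
np.set_printoptions(precision=2,suppress=True)
p,R=pose("drain",20,sgn=1,up=15);print(env.move_l(p,R,rate=80,force_limit=10))
p,R=pose("drain",20,sgn=1,up=-6);print(env.move_l(p,R,rate=20,force_limit=6))
s=env.read_state();print(s["clock"],s["tcp_pos"],pose("drain",20)[0],s["width"],s["ft_force"],s["wrist_torque"])
cv2.imwrite("pics/w5.png",viewer.get_image("wrist"));cv2.imwrite("pics/s5.png",viewer.get_image("scene"))
cv2.imwrite("pics/t5.png",viewer.get_image("top"))
t=cv2.imread("pics/t5.png")[120:240,330:450];s=cv2.imread("pics/s5.png")[250:400,130:280]
cv2.imwrite("pics/c5.png",np.hstack([cv2.resize(t,(400,400)),cv2.resize(s,(400,400))]))
E
```

```text
False
True
14.05 [ 566.24 -259.09   82.62] [ 566.39 -258.97   81.82] 48.843345486450765 [-0.68 -1.65  3.82] [-0.05 -0.36 -0.07]
```

View pics/c5.png

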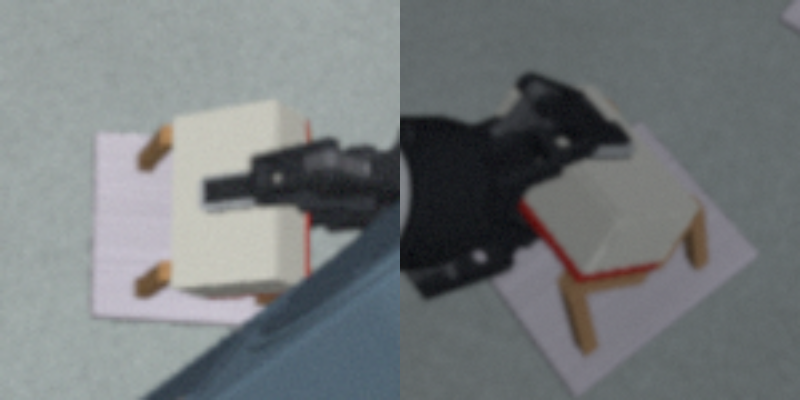

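View pics/w5.png

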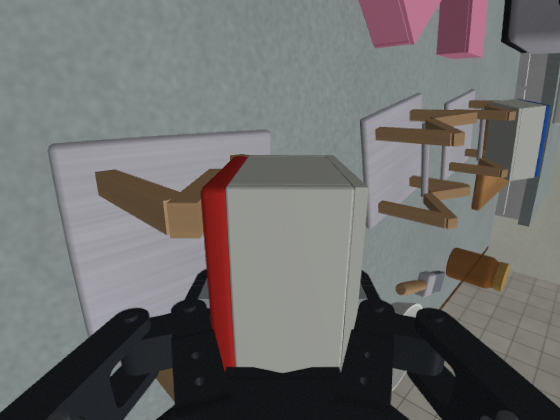

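Contact came 0.8 mm from the computed height, with the box lying in the V and the lid flush. Releasing in steps.

```bash
python3 - <<'E'
from h import *
np.set_printoptions(precision=2,suppress=True)
env.move_gripper(49,force=20);env.wait(.2)
for w in (51,54,60,70,80):
    env.move_gripper(w);s=env.read_state();print(w,s["width"],s["ft_force"])
env.wait(.2)
cv2.imwrite("pics/w6.png",viewer.get_image("wrist"));cv2.imwrite("pics/s6.png",viewer.get_image("scene"));print(s["clock"])
E
```

```text
51 51.013375422088544 [-0.21  0.38 -0.49]
54 53.82056525789148 [0.77 0.01 0.95]
60 60.29295919804769 [ 1.03 -0.86  0.83]
70 70.0189783580714 [-0.12  0.38 -0.69]
80 80.02367224802997 [-0.06  0.43  0.88]
15.8167
```

View pics/w6.png

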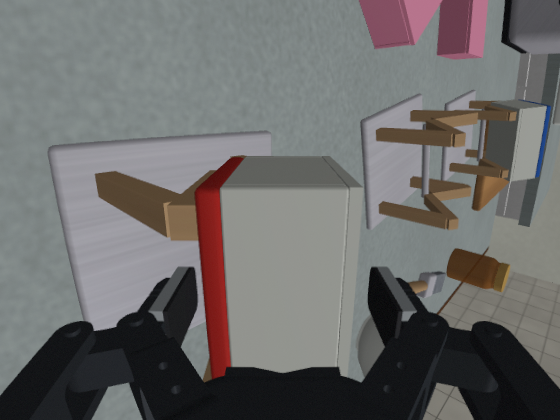

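```bash
python3 - <<'E'
from h import *
np.set_printoptions(precision=2,suppress=True)
o,R=fr("drain");s=env.read_state()
print(env.move_l(s["tcp_pos"]+R@(V*125),rate=70,force_limit=8))
s=env.read_state();print(s["clock"],s["tcp_pos"],s["ft_force"])
c=viewer.calibration("wrist");cv2.imwrite("pics/w7.png",viewer.get_image("wrist"))
env.move_l(s["tcp_pos"]+[-150,-120,150],rate=200);env.wait(.3)
cv2.imwrite("pics/s7.png",viewer.get_image("scene"));cv2.imwrite("pics/t7.png",viewer.get_image("top"))
t=cv2.imread("pics/t7.png")[120:240,330:450];s=cv2.imread("pics/s7.png")[250:400,130:280]
cv2.imwrite("pics/c7.png",np.hstack([cv2.resize(t,(400,400)),cv2.resize(s,(400,400))]))
def proj(P):
    q=(P-c["eye"])@c["rotation"];K=np.array([[c["fx"],0,c["cx"]],[0,c["fy"],c["cy"]],[0,0,1]])
    return cv2.projectPoints(q*[1,-1,-1],np.zeros(3),np.zeros(3),K,np.array(c["D"]))[0].reshape(-1,2)
print("expected -x side corners (y-,u0 8 50; y+):",proj(np.array([o+R@(np.array([0,y,50])+u*U+70*V) for y in(-55,55) for u in (0,8,50)])).round().tolist())
E
```

```text
False
18.05 [ 561.12 -346.55  169.74] [-0.8   0.58  0.43]
expected -x side corners (y-,u0 8 50; y+): [[250.0, 292.0], [260.0, 292.0], [315.0, 292.0], [245.0, 147.0], [257.0, 147.0], [320.0, 147.0]]
```

View pics/w7.png

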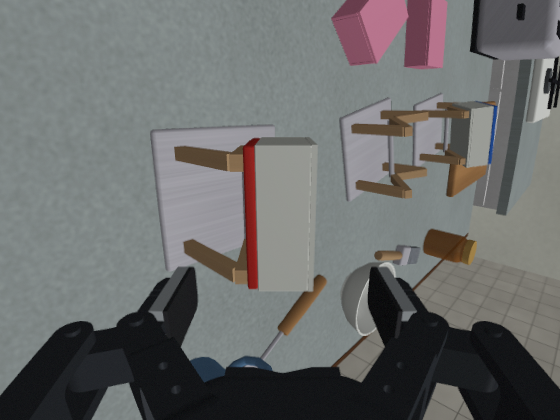

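View pics/c7.png

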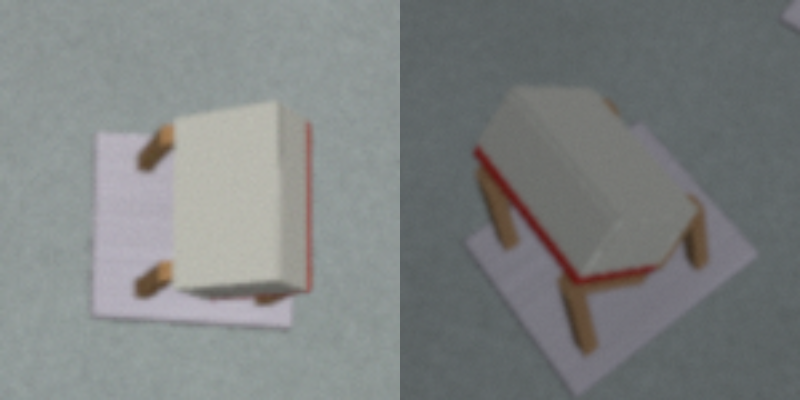

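View pics/t7.png

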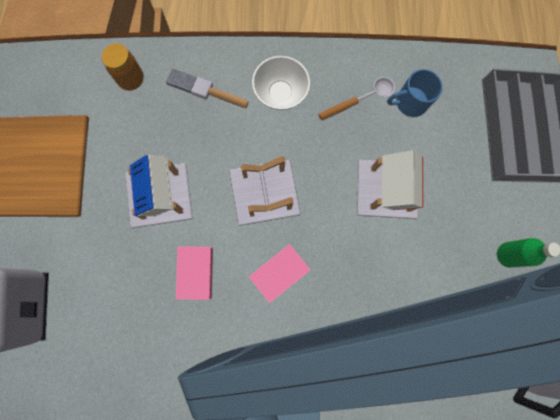

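The box lies lid-down in the V, and the corner columns and rows match expectation. One numeric check before handing in.

```bash
python3 - <<'E'
from h import *
np.set_printoptions(precision=1,suppress=True)
f=lambda u,v:[330+u*.3-.5,120+v*.3-.5]
P=onz("top",[f(173,119),f(173,290),f(277,101),f(277,281)],[85.4,85.4,134.9,134.9])
o,R=fr("drain");Q=(P-o)@R;print(Q,Q.mean(0))
d=Q[1]-Q[0];print("yaw deg",np.degrees(np.arctan2(d[0],d[1])))
a=cv2.imread("pics/top0.png").astype(int)[140:230,115:195];b=cv2.imread("pics/t7.png").astype(int)[140:230,115:195]
for m in (a,b):
    k=(m[:,:,0]>m[:,:,2]+60);print("blue centroid",np.argwhere(k).mean(0))
s=env.read_state();print(s["clock"],s["ft_force"])
env.close_job()
E
```

```text
[[ 36.4 -52.1  85.4]
 [ 35.1  57.6  85.4]
 [-14.1 -52.  134.9]
 [-14.   57.9 134.9]] [ 10.9   2.8 110.1]
yaw deg -0.7109803143550814
blue centroid [45.3 26. ]
blue centroid [45.2 26. ]
19.8667 [ 0.5 -0.4  0.2]
the job is handed in; nothing more can be done
```

The red-lidded sprout box is now lying lid-down in the V of the empty draining stand, and the job is handed in at 19.9 s of the 48 s allowed. I pinched it shut, lifted it out, gave it a half turn with the last joint, lowered it to contact, released it in steps and backed the arm well clear.

The last checks agreed with what was expected:
- **Position:** in the stand's frame the tub origin measured at x 10.9, y 2.8, z 110.1 mm, with about 0.7° of yaw. The x and y are measured from the top camera. The z and the 45° tilt were assumed in casting the rays, so they rest on the corner fit and the views.
- **Corner fit:** the box corners in the last wrist view were within about 8 pixels of the prediction.
- **Lid:** it looked flush in every view taken.
- **Blue-lidded box:** its centroid shifted 0.1 pixel at most.
- **Contact:** the gripper showed no meaningful force after backing away.

No check failed or disagreed.

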